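# Check a bracket's bore with the GO pin in a hinged-leaf fixture

### The job

Check the bracket in the fixture: swing the hinged leaf down until it rests fully home in its catch, then take the green-handled GO pin gauge from the stand and lower it through the bushing in the leaf and on through the bushing in the base plate. Finish holding it there in the gripper, without letting go of it: its tip out below the lower bushing, its shoulder still clear above the upper one, so that the gripper alone carries the gauge. Leave the other gauges and everything else on the bench where they are.

Things in the scene. Friction and masses are not known exactly. Their poses are not given: they have to be found in the camera images.
- fixture: Checking fixture, fixed: aluminium base plate (120 mm along x, 170 mm along y from -75 to +95, top at z 46 mm) on feet, a grey bracket screwed on it. Origin: on the bench on the vertical axis both bushings share when the leaf is shut; z up. Hinge (along x) on the +y side, forked catch post (111 mm high) at y -35 to -50. Between the bushings the axis passes a 20 mm bore in the bracket.
- hinge (a point): Point on the leaf's hinge axis, mid-way along it: at x 0, y +70, z 106 mm in the fixture's frame. The leaf, 12 mm thick with this axis in its mid-plane, runs 142 mm from the axis and is 50 mm wide (36 mm at its outer end).
- leaf (a joint): Angle of the hinged leaf in rad: 0 shut (level, down in the catch, its end towards the fixture's -y), growing as it swings up, 1.57 upright; its stop is at 1.75. Friction in the hinge (about 0.3 N m) holds it wherever it is left, so it must be pushed all the way down; 2 to 4 N at its end moves it.
- tab (a point): Yellow thumb tab at the leaf's outer end (36 x 22 mm, 12 mm thick): the middle of its upper face, 131 mm from the hinge axis. When the leaf is shut this face is 112 mm above the bench and nothing stands higher around it. The tab can be pushed down with closed fingers.
- upper_bush (a point): Brass bushing in the leaf, 70 mm from the hinge axis: centre of its top rim (34 mm across). Bore 15 mm, 26 mm long. With the leaf shut this point is 118 mm above the bench.
- lower_bush (a point): Brass bushing in the base plate: centre of its top rim, 50 mm above the bench. Bore 15 mm, 20 mm long, so its lower mouth is 30 mm above the bench, with free space beneath.
- go_grip (a point): Green-handled GO pin gauge (0.17 kg), hanging upright by its shoulder in a hole of the stand: steel pin (12 mm across, 110 mm long, the last 10 mm tapering to a 5 mm flat) below a round handle (24 mm across, 60 mm long). This point: the handle's centre, 140 mm above the tip, 30 mm above the shoulder; z axis up along the gauge.
- go_tip (a point): Lower end of the GO pin, on its axis.
- go_shoulder (a point): Underside of the GO pin's handle, on its axis, 110 mm above the tip.
- stand: The gauge stand, fixed: a black foot and a wooden top plate (60 x 170 mm, its top 128 mm above the bench) with three 15 mm holes in a row along its y axis, at y -60, 0 and +60 mm. Origin: on the bench under the middle hole. Pins lift straight up out of it; hanging there, their handle centres are 158 mm and handle tops 188 mm above the bench.
- nogo_grip (a point): Red-handled NO-GO pin gauge, the same in shape and size as the green one, hanging in another hole of the stand; not wanted here. This point is the centre of its handle.
- blue_grip (a point): Blue-handled pin gauge, the same in shape and size as the green one, hanging in another hole of the stand; not wanted here. This point is the centre of its handle.
- caliper: Digital caliper lying flat, 235 mm long, along its x. Leave it.
- specimen_a: Mounted specimen, a black disc 32 mm across and 20 mm high. Origin at its underside. Leave it.
- specimen_b: Another mounted specimen of the same size. Leave it.
- ring_gauge: Steel ring gauge lying flat, 54 mm across, 16 mm high. Origin at its underside. Leave it.
- mouse: Black computer mouse, 105 x 60 x 30 mm. Leave it.
- go: The whole GO pin gauge; its origin is at its tip, its z axis points up along the pin.
Not all that is in view belongs to the job. What is meant by the go is not black or brown, and is the smaller of those in its own colour.

How it is judged:
On the way, in this order (a step that is already met when the one before it is completed fails the run):
1. the leaf is swung down and rests fully home in its catch (value of joint leaf below 0.03 rad and velocity of joint leaf above -0.05 rad/s), for 0.2 s.
2. the GO pin's tip has entered the upper bushing, the leaf still shut (value of joint leaf below 0.03 rad and horizontal distance between go_tip and upper_bush below 0.006 m and z of go_tip in the frame of fixture between 0.03 and 0.11 m).
At the end, for the whole second after the job is handed in: Leaf shut (within 0.03 rad); the GO pin, upright within 0.08 rad, held still by the fingers (over 2 N) through both bushings, within 5 mm of their axis: tip at least 2 mm out below the lower bushing (under 28 mm above the bench), shoulder at least 1.5 mm clear above the upper one (value of joint leaf below 0.03 rad and horizontal distance between go_tip and lower_bush below 0.005 m and horizontal distance between go_shoulder and upper_bush below 0.005 m and angle between the z axis of go_grip and the z axis of fixture, either way round below 0.08 rad and z of go_tip in the frame of fixture below 0.028 m and z of go_shoulder in the frame of fixture above 0.1195 m and contact force between the fingers and go above 2 N and linear speed of go below 0.02 m/s); the arm keeps its last pose, push and grip.
It fails at once if another gauge or a bystander is shifted by more than 30 mm (distance of any of nogo_grip, blue_grip, caliper, specimen_a, specimen_b, ring_gauge, mouse from where it was at the start of the episode above 0.03 m).
It also fails if it takes over 72 s, if anything falls off the work surface, if the arm or the gripper's body presses on something with over 40 N, if the wrist force passes 120 N, or if a joint passes its speed limit or range.

### The arm

A 7-joint arm with a two-finger parallel gripper is mounted at the origin on the work surface. World frame = base frame: x ahead of the robot, y to its left, z up, the work surface at z = 0. Lengths are in m, angles in rad, forces in N, time in s.
With the tool pointing down it reaches from about 0.4 to 0.85 m from the base axis. Payload 10.4 kg.
Tool frame: the origin (TCP) lies at the very end of the fingers, on their centre line; the grasp point (between the pads) lies manip.hold_point_z behind it (manip.hold_point_z is the distance from the TCP to the grasp point, in m); z points along the fingers, y is the direction in which the jaws open and shut (so a half turn about z gives the same grasp; the last joint's range is limited). The gripper opens to 85 mm and grips with 20 to 120 N. Pads are 22 mm wide; open, the fingers measure 114 mm over their backs; the gripper's body (76 mm by 85 mm) begins 54 mm behind the grasp point. The pads swing forward as they close: fully open they stand 13 mm farther back than shut.
Start: joints at [-1.35, 0.332, -0.065, 1.46, 0.022, 1.35, -0.088], TCP at [0.151, 0.607, 0.231] pointing down, gripper open.
Joint ranges: [-2.6, 2.6], [-0.5, 2.12], [-1.47, 1.34], [0.16, 2.42], [-1.27, 4.41], [0.06, 2.06], [-2.6, 2.6]. Speed limits (rad/s): [2.22, 2.22, 2.79, 2.79, 3.14, 3.14, 3.14].

### API

Orientations are given as a unit quaternion [x, y, z, w].
In Python, from workcell import manip gives the robot as it stands.
- The arm moves only by the tool jog_arm, never from a script. Its arguments are lists of equal length, an entry for each row: "translation": the shift along the world's x, y, z in mm, a list of three; "turn": the turn about the world's z in degrees. In form: {"translation": [[x, y, z], ...], "turn": [turn, ...]}. A call has 1 to 12 rows; each row is the pose to reach, as a shift and turn from the pose measured when the call began; what a row does not reach only later rows make up. A row lasts 1/12 s, in which the tool goes at most 41.7 mm and 7.16 degrees, less where a joint would pass 70% of its speed; a pose out of reach is approached as far as the arm can. A call with a gripper value outside its range is refused whole. "grip" is the finger opening in mm, from 0 to 85.4, set as the call begins (left out, the last holds). The fingers move at their own pace and stop on an object; "grip_force" is the grip in N (left out, the last holds). Time passes only in rows, so rows that repeat a pose let the fingers close. It gives the time, the measured TCP pose, the force and the opening at its end, in the units of the state.
- manip.get_obs(): the state, without advancing time (a new reading comes with each control period).
- manip.camera(name): name is "scene" or "top"; returns a dict with "frame" (384x512x3 uint8, red, green, blue), "mtx" (3x3 intrinsics, pixels), "pose" (4x4, takes a point from camera to world coordinates). Camera axes: x right, y down, z forward; pixel columns grow to the right and rows downward; lengths in m; the calibration is good to about 2 mm. A picture is of the moment at which its call begins. There is no depth.
- manip.hand_in(): hands the job in, once; it reports no verdict.
Trained networks look in a picture, given as the dict that the camera call returned (one of the last four; its "shot" number tells which), for a name from the list of things; names that differ only in an ending like _2 or _b are one class to them, and where a whole thing is asked for, a point or a joint stands for the part that bears it (a point fixed in the world has none). Each returns a list of dicts, best first, with "confidence" (0 to 1); they miss things now and then, are a little off and sometimes report something else, mostly with a low value. They report only what shows in the picture. A call takes as long as a camera call. They do not tell look-alikes from the thing itself.
- manip.outline_of(picture, label): "mask" (384x512 bool, what is visible of it) and "extent" ([left, top, right, bottom] in pixels, round what is visible of it).
- manip.pinpoint(picture, label): "at" ([column, row] in pixels: a listed point, or the origin of a listed thing).
The state is a dict: "clock": time; "joint_pos": joint angles; "joint_velocities": joint speeds; "tau": joint torques, N m; "position": TCP position; "ee_rot": TCP orientation; "ft_force": force on the tool from outside, world axes, zero at the start; "torque": the same for the moment, N m; "grip_width": opening from 0.0 (shut) to 1.0 (fully open).
Only numpy, scipy, OpenCV 4.12 (cv2) and the standard library are available. Lean on these libraries where they do the work, as an engineer would, in place of code of your own. Each camera call takes 0.05 s, during which the arm holds its last target. There are 200 camera calls.

## Working session

There is one attempt and no reset: what is moved stays moved. The work goes in short steps, Python scripts to look and compute and a tool call to move; the robot and the scene stay as the last step left them, time stands still between calls to the robot, and variables do not carry over. Pictures are saved under pics/ and viewed, about 8 in all and at most 12, crops included, and the job is handed in when it is done.

Besides the shell and the picture viewer there is one more tool, called after "Request:" as name([rows], argument=value, ...), one row to a line, values as JSON. jog_arm: Moves the arm, as the interface text tells. Its arguments: {"type":"object","properties":{"translation":{"type":"array"},"turn":{"type":"array"},"grip":{"type":"number"},"grip_force":{"type":"number"}},"required":["translation","turn"]}

```bash
mkdir -p pics; ls
cat > h.py <<'E'
import numpy as np, cv2
from workcell import manip
def save(p,n,crop=None,s=1):
    f=p["frame"][:,:,::-1]
    if crop: l,t,r,b=crop; f=f[t:b,l:r]
    cv2.imwrite(f"pics/{n}.png",cv2.resize(np.ascontiguousarray(f),None,fx=s,fy=s,interpolation=cv2.INTER_CUBIC))
def ray(p,uv):
    d=np.linalg.inv(p["mtx"])@np.array([uv[0],uv[1],1.]); P=p["pose"]
    d=P[:3,:3]@d; return P[:3,3],d/np.linalg.norm(d)
def onz(p,uv,z):
    o,d=ray(p,uv); return o+d*(z-o[2])/d[2]
def tri(p1,u1,p2,u2):
    A=[];b=[]
    A=np.zeros((3,3));b=np.zeros(3);R=[ray(p1,u1),ray(p2,u2)]
    for o,d in R:
        M=np.eye(3)-np.outer(d,d);A+=M;b+=M@o
    x=np.linalg.solve(A,b)
    return x,[float(np.linalg.norm(np.cross(x-o,d))) for o,d in R]
def proj(p,X):
    P=np.linalg.inv(p["pose"]);c=P[:3,:3]@np.asarray(X)+P[:3,3];q=p["mtx"]@c;return q[:2]/q[2]
E
python3 - <<'E'
from h import *
np.set_printoptions(precision=4,suppress=True)
s=manip.camera("scene");t=manip.camera("top")
save(s,"s0",s=1.5);save(t,"t0",s=1.5)
print(manip.hold_point_z,manip.get_obs())
for n,p in(("scene",s),("top",t)):
    print(n,p["pose"][:3,3])
    for l in "fixture hinge tab upper_bush lower_bush go_grip go_tip go_shoulder stand nogo_grip blue_grip".split():
        print(l,[(np.round(d["at"],1).tolist(),round(d["confidence"],2)) for d in manip.pinpoint(p,l)[:4]])
E
```

```text
pics
0.0187 {'clock': 0.1, 'joint_pos': array([-1.3496,  0.3328, -0.0647,  1.4608,  0.0216,  1.3499, -0.0885]), 'joint_velocities': array([-0.0003, -0.0022, -0.0012, -0.0009,  0.001 , -0.0004,  0.0008]), 'tau': array([  0.0007, -62.6743,   0.0487, -39.2428,   0.0163,   0.0069,
        -0.    ]), 'position': array([0.1508, 0.6062, 0.2306]), 'ee_rot': array([ 0.1216,  0.9926, -0.0006, -0.    ]), 'ft_force': array([ 0.2911,  0.776 , -0.054 ]), 'torque': array([-0.0262,  0.0401,  0.0273]), 'grip_width': 0.9997118721553473}
scene [1.0327 0.8618 0.9071]
fixture [([225.2, 189.9], 0.58)]
hinge [([236.9, 171.5], 0.79)]
tab [([226.3, 126.0], 0.9), ([202.4, 282.5], 0.6), ([296.6, 280.8], 0.19)]
upper_bush [([229.7, 144.6], 0.74), ([314.5, 216.1], 0.45)]
lower_bush [([222.3, 176.3], 0.71)]
go_grip [([358.4, 211.7], 0.73), ([298.8, 234.3], 0.67), ([262.1, 228.2], 0.6), ([324.6, 217.3], 0.54)]
go_tip [([347.6, 271.6], 0.97), ([259.0, 290.2], 0.87), ([302.3, 274.5], 0.84), ([220.8, 176.9], 0.64)]
go_shoulder [([300.9, 242.5], 0.79), ([262.8, 242.7], 0.79), ([322.4, 225.2], 0.77)]
stand [([296.3, 280.4], 0.92)]
nogo_grip [([287.0, 217.9], 0.68)]
blue_grip [([313.2, 248.0], 0.68)]
top [ 0.4549 -0.0435  1.066 ]
fixture [([314.7, 186.5], 0.63)]
hinge [([296.2, 191.2], 0.78)]
tab [([325.1, 179.9], 0.69), ([297.7, 188.6], 0.53)]
upper_bush [([306.4, 186.3], 0.89)]
lower_bush []
go_grip [([164.0, 142.6], 0.89), ([140.6, 236.8], 0.79), ([180.4, 217.7], 0.7), ([159.4, 184.1], 0.56)]
go_tip [([178.8, 161.9], 0.62), ([163.0, 230.7], 0.59), ([185.9, 218.3], 0.52)]
go_shoulder [([164.4, 185.6], 0.69), ([147.0, 236.5], 0.67), ([178.3, 218.4], 0.55)]
stand [([176.7, 187.1], 0.72)]
nogo_grip [([185.2, 189.1], 0.57)]
blue_grip [([136.8, 186.4], 0.69), ([174.4, 188.0], 0.24)]
```

View pics/s0.png

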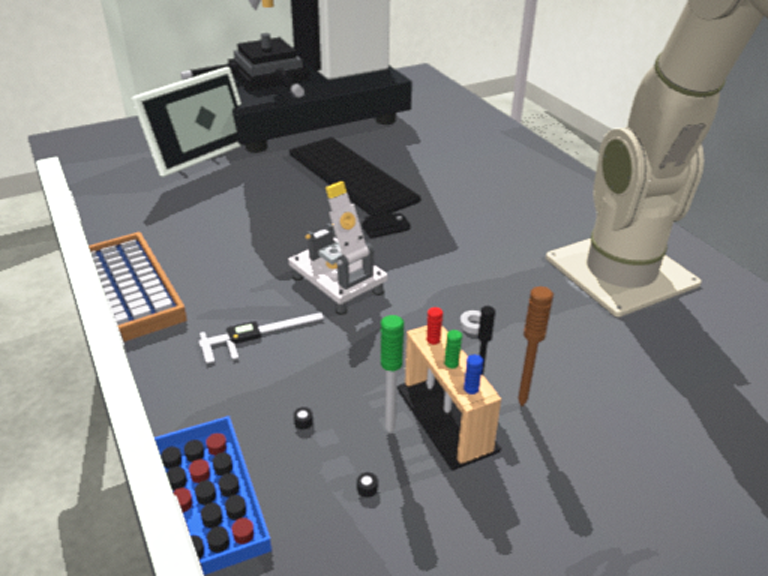

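View pics/t0.png

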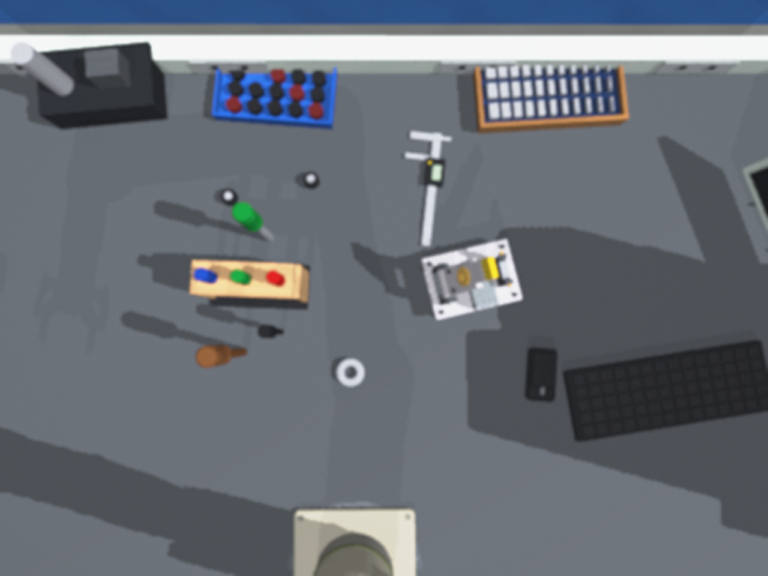

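The scene picture shows the leaf nearly upright, with its tab at about (224,126) in native pixels. The things that could be taken for the GO pin, in native pixels:
- small green handle in the middle hole of the stand, scene (302,232), top (160,184)
- tall green one standing free, scene (261,228), top (164,143)
- black, scene (324,215)
- brown, scene (358,212)

By the description it is the smaller green one, in the middle hole of the stand.

Run:
```python
from h import *
np.set_printoptions(precision=4,suppress=True)
s=manip.camera("scene");t=manip.camera("top")
a=cv2.resize(np.ascontiguousarray(s["frame"][190:320,240:380]),None,fx=4,fy=4,interpolation=2)[:480]
cv2.imwrite("pics/c1.png",a[:,:,::-1])
a=cv2.resize(np.ascontiguousarray(t["frame"][150:220,270:360]),None,fx=6,fy=6,interpolation=2)
b=cv2.resize(np.ascontiguousarray(s["frame"][110:215,180:270]),None,fx=4,fy=4,interpolation=2)
c=np.zeros((420,900,3),np.uint8);c[:,:540]=a;c[:,540:]=b;cv2.imwrite("pics/c2.png",cv2.resize(c,(800,373))[:,:,::-1])
def col(p,f,box):
    l,tp,r,b=box;q=p["frame"][tp:b,l:r].astype(int);m=f(q[...,0],q[...,1],q[...,2])
    y,x=np.nonzero(m);return x.mean()+l,y.mean()+tp,len(x),(x.min()+l,y.min()+tp,x.max()+l,y.max()+tp)
G=lambda r,g,b:(g>r+40)&(g>b+25)
R=lambda r,g,b:(r>g+70)&(r>b+70)
B=lambda r,g,b:(b>r+70)&(b>g+40)
Y=lambda r,g,b:(r>b+70)&(g>b+60)
for nm,f,sb,tb in(("go",G,(290,210,315,260),(145,172,175,195)),("nogo",R,(275,195,300,235),(172,175,195,195)),("blue",B,(305,230,330,265),(125,172,147,195)),("big",G,(245,200,275,255),(145,125,180,165)),("tab",Y,(205,110,240,140),(318,165,338,190))):
    a=col(s,f,sb);b=col(t,f,tb);x,e=tri(s,a[:2],t,b[:2]);print(nm,a,b,x,e)
for nm,u,v in(("hinge",(236.9,171.5),(296.2,191.2)),("tab",(226.3,126),(325.1,179.9)),("ubush",(229.7,144.6),(306.4,186.3)),("stand",(296.3,280.4),(176.7,187.1)),("fix",(225.2,189.9),(314.7,186.5))):print(nm,*tri(s,u,t,v))
for l in("fixture","stand"):
  for p in(s,t):
    m=manip.outline_of(p,l)[0];print(l,m["extent"],m["confidence"])
# base plate corners (top picture, from white colour)
q=t["frame"][150:220,270:360].astype(int);m=(q.min(2)>175).astype(np.uint8)
y,x=np.nonzero(m);r=cv2.minAreaRect(np.c_[x+270,y+150].astype(np.float32));print(r)
for c in cv2.boxPoints(r):print(c,onz(t,c,.046))
print(t["pose"])
```

```text
go (np.float64(301.6171171171171), np.float64(231.63063063063063), 222, (np.int64(297), np.int64(220), np.int64(307), np.int64(245))) (np.float64(159.73863636363637), np.float64(184.17045454545453), 88, (np.int64(154), np.int64(180), np.int64(166), np.int64(188))) [0.553  0.1898 0.1593] [0.0011611677383912265, 0.0011611677383912907]
nogo (np.float64(289.05172413793105), np.float64(216.8189655172414), 232, (np.int64(284), np.int64(205), np.int64(294), np.int64(229))) (np.float64(183.16363636363636), np.float64(185.0909090909091), 110, (np.int64(177), np.int64(180), np.int64(189), np.int64(190))) [0.5507 0.13   0.1572] [0.0011214808891305834, 0.0011214808891304002]
blue (np.float64(315.12280701754383), np.float64(248.2280701754386), 228, (np.int64(310), np.int64(236), np.int64(321), np.int64(261))) (np.float64(136.20652173913044), np.float64(183.23913043478262), 92, (np.int64(130), np.int64(179), np.int64(143), np.int64(187))) [0.5556 0.25   0.1601] [0.001102335423226793, 0.0011023354232266866]
big (np.float64(259.56513409961684), np.float64(224.71072796934865), 522, (np.int64(252), np
[... 857 characters left out ...]
0095195920248, 0.006500951959202397]
fix [ 0.5586 -0.2379 -0.0102] [0.006006733356946481, 0.006006733356946648]
fixture [193.3, 120.7, 257.7, 209.6] 0.74
fixture [280.7, 160.7, 347.7, 214.6] 0.56
stand [263.3, 217.6, 336.7, 312.9] 0.69
stand [124.2, 174.2, 209.8, 206.0] 0.83
((312.0421142578125, 175.6825714111328), (63.110572814941406, 58.9881477355957), 77.00537872314453)
[276.2078 151.5674] [ 0.6612 -0.12    0.046 ]
[333.6854 138.3034] [ 0.7004 -0.2896  0.046 ]
[347.8764 199.7977] [ 0.519  -0.3265  0.046 ]
[290.3989 213.0618] [ 0.4813 -0.1592  0.046 ]
[[-0.0045 -0.9963  0.0853  0.4549]
 [-0.9999  0.0036 -0.0107 -0.0435]
 [ 0.0104 -0.0854 -0.9963  1.066 ]
 [ 0.      0.      0.      1.    ]]
```

View pics/c1.png

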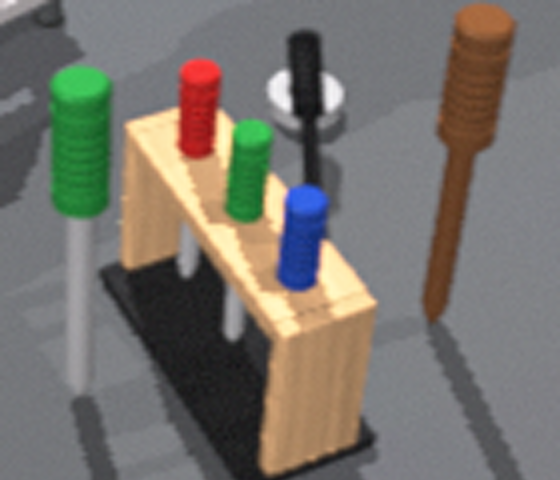

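View pics/c2.png

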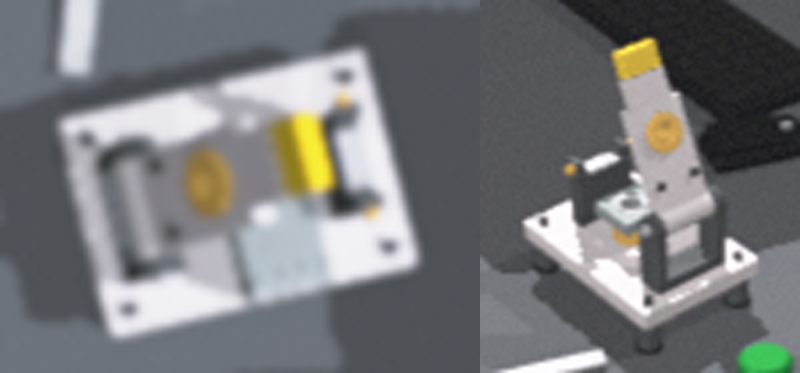

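The crop confirms the choice: the small green handle is in the middle hole, between red and blue, and the tall green one stands free. Next is the fixture pose. I read the plate corners in the crop as native pixels (281.3,172.5), (337.9,159), (348.4,199.1) and (291.6,213.4).

Run:
```python
from h import *
np.set_printoptions(precision=4,suppress=True)
s=manip.camera("scene");t=manip.camera("top")
# fixture-frame corners: +y side is left in picture; x_fix up or down decided below
px=np.array([(281.3,172.5),(337.9,159),(348.4,199.1),(291.6,213.4)])
# subpixel: fit with hough-free cornerSubPix
g=cv2.cvtColor(t["frame"],cv2.COLOR_RGB2GRAY)
sp=cv2.cornerSubPix(g,px.astype(np.float32).reshape(-1,1,2),(3,3),(-1,-1),(3,50,.01)).reshape(-1,2)
print(sp)
for P in(px,sp):
    W=np.array([onz(t,u,.046) for u in P])
    print(W[:,:2].tolist(),[np.linalg.norm(W[i]-W[(i+1)%4]).round(4) for i in range(4)])
    F=np.array([(60,95),(60,-75),(-60,-75),(-60,95)])/1000.
    a=W[:,:2];ac=a-a.mean(0);fc=F-F.mean(0)
    U,S,V=np.linalg.svd(fc.T@ac);R=(U@V).T;print("R",R.ravel(),np.linalg.det(R))
    o=a.mean(0)-R@F.mean(0);yaw=np.arctan2(R[1,0],R[0,0]);print("origin",o,"yaw deg",np.degrees(yaw),"res",(a-(F@R.T+o))*1000)
    w=lambda f:np.r_[R@f[:2]+o,f[2]]
    H=w((0,.07,.106));print("hinge",H,proj(s,H),proj(t,H)," lower",proj(s,w((0,0,.05))))
    for th in(1.2,1.3,1.4,1.5):
        c,sn=np.cos(th),np.sin(th)
        pt=lambda d,n:w((0,.07-d*c+n*sn,.106+d*sn+n*c))
        print(th,"tab",pt(.131,.006),proj(s,pt(.131,.006)),proj(t,pt(.131,.006)),"ub",proj(s,pt(.07,.012)),proj(t,pt(.07,.012)))
for nm,u,v in(("black",(324,215),(180,218)),("brown",(358.4,211),(140.6,236.8))):print(nm,*tri(s,u,t,v))
```

```text
[[280.4503 172.445 ]
 [337.3981 158.664 ]
 [347.7685 199.1687]
 [290.2413 212.3488]]
[[0.5993619726767108, -0.13420431226379548], [0.6387196960215479, -0.30047241047191864], [0.5209979008585975, -0.3280837804756037], [0.4802858216439059, -0.1626296963244815]] [np.float64(0.1709), np.float64(0.1209), np.float64(0.1704), np.float64(0.1224)]
R [ 0.9724 -0.2332  0.2332  0.9724] 1.0000000000000009
origin [ 0.5622 -0.2411] yaw deg 13.484382008860486 res [[ 0.9949  0.4956]
 [ 0.712  -0.4588]
 [-0.3178 -0.0886]
 [-1.3892  0.0518]]
hinge [ 0.5459 -0.173   0.106 ] [235.514  168.6796] [297.6218 188.7901]  lower [221.2587 173.6419]
1.2 tab [ 0.5556 -0.2137  0.2303] [225.4536 125.6707] [321.5537 179.7153] ub [232.0207 146.3212] [306.6862 184.8728]
1.3 tab [ 0.5527 -0.2015  0.2338] [228.2399 126.3031] [316.7239 180.782 ] ub [233.5784 147.0239] [304.0747 185.4796]
1.4 tab [ 0.5497 -0.1889  0.2361] [231.1421 127.3897] [311.6357 181.9495] ub [235.1668 147.9546] [301.3882 186.1234]
1.5 tab [ 0.5466 -0.1762  0.2371] [234.1292 128.9273] [306.3609 183.2017] ub [236.7688 149.1054] [298.6598 186.7963]
[[0.
[... 457 characters left out ...]
.1705  0.106 ] [235.4369 169.2567] [296.6927 188.2608]  lower [221.3053 174.13  ]
1.2 tab [ 0.5568 -0.2113  0.2303] [225.4487 126.1568] [320.521  179.2426] ub [231.9664 146.8607] [305.6955 184.3454]
1.3 tab [ 0.5539 -0.199   0.2338] [228.2115 126.8052] [315.6765 180.2669] ub [233.5113 147.5732] [303.0776 184.9305]
1.4 tab [ 0.551  -0.1864  0.2361] [231.0897 127.9089] [310.5749 181.3915] ub [235.0868 148.5141] [300.3854 185.5527]
1.5 tab [ 0.5481 -0.1737  0.2371] [234.0524 129.4647] [305.2884 182.6008] ub [236.6759 149.6755] [297.6521 186.2044]
black [0.4627 0.1432 0.139 ] [0.005523189993143008, 0.005523189993142873]
brown [0.4215 0.2235 0.1965] [0.00040023382618210174, 0.0004002338261820501]
```

The fixture origin is at about (0.5626, -0.240) m with yaw 13.3°, and the leaf is at about 1.15 rad. I'll close the fingers, rise, and go over to the hinge side of the leaf.

Request:
jog_arm([
  [25,-25,20],
  [50,-50,40],
  [75,-75,60],
  [100,-105,80],
  [130,-135,95],
  [155,-165,110],
  [185,-190,120],
  [210,-220,130],
  [235,-250,130],
  [260,-280,130],
  [285,-305,130],
  [300,-310,130],
], turn=[-5,-11,-16,-22,-27,-33,-38,-44,-50,-56,-62,-63], grip=0, grip_force=60)

```text
clock: 2.6
position: [0.4541, 0.2911, 0.3623]
ee_rot: [0.627, 0.779, 0.001, 0.001]
ft_force: [0.6, -0.0, 0.7]
grip_width: -0.002
```

Request:
jog_arm([
  [8,-40,0],
  [16,-80,0],
  [24,-120,0],
  [32,-160,0],
  [40,-200,0],
  [48,-240,0],
  [56,-280,0],
  [65,-320,0],
  [75,-360,0],
  [85,-400,0],
  [92,-440,0],
  [96,-462,-20],
], turn=[0,0,0,0,0,0,0,0,0,0,0,0])

```text
clock: 3.6
position: [0.551, -0.1761, 0.3453]
ee_rot: [0.629, 0.778, 0.001, 0.004]
ft_force: [0.7, -1.5, 1.0]
grip_width: -0.006
```

Run:
```python
from h import *
np.set_printoptions(precision=4,suppress=True)
o=manip.get_obs();print(o["clock"],o["position"],o["ee_rot"])
s=manip.camera("scene");t=manip.camera("top")
a=cv2.resize(np.ascontiguousarray(t["frame"][130:230,260:360]),None,fx=4,fy=4,interpolation=2)
b=cv2.resize(np.ascontiguousarray(s["frame"][80:180,180:280]),None,fx=4,fy=4,interpolation=2)
cv2.imwrite("pics/c3.png",np.hstack([a,b])[:,:,::-1])
```

```text
3.6 [ 0.551  -0.1761  0.3453] [0.6286 0.7777 0.0012 0.0037]
```

View pics/c3.png

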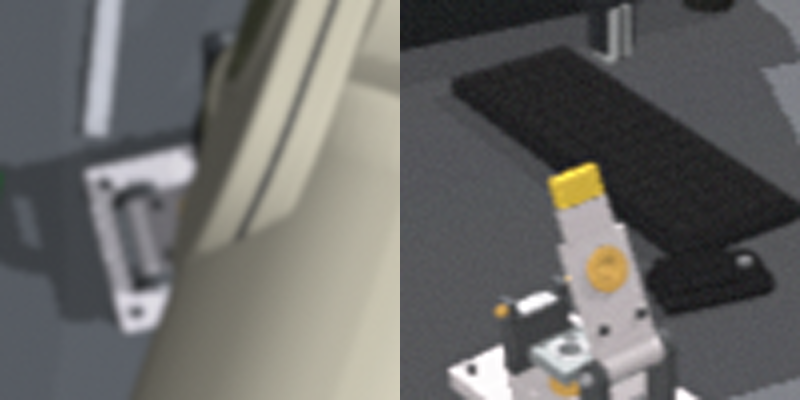

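The leaf is untouched, with its tab at native (224,126), and the fingertips are above the hinge side as expected. I'll descend and follow the arc down.

Request:
jog_arm([
  [0,0,-40],
  [0,0,-80],
  [0,0,-110],
  [0,0,-121],
  [3,-14,-121],
  [7,-28,-121],
  [10,-42,-128],
  [13,-55,-135],
  [16,-67,-146],
  [18,-78,-157],
  [20,-87,-170],
  [22,-95,-184],
], turn=[0,0,0,0,0,0,0,0,0,0,0,0])

```text
clock: 4.7
position: [0.5724, -0.2704, 0.1565]
ee_rot: [0.629, 0.777, -0.0, 0.001]
ft_force: [1.3, 2.0, 1.0]
grip_width: 0.002
```

Request:
jog_arm([
  [1,-4,-10],
  [2,-8,-20],
  [3,-11,-29],
  [3,-13,-37],
  [4,-15,-42],
  [4,-16,-46],
  [4,-17,-48],
  [4,-17,-50],
  [4,-17,-50],
  [4,-17,-50],
], turn=[0,0,0,0,0,0,0,0,0,0])

```text
clock: 5.53
position: [0.5767, -0.2857, 0.1115]
ee_rot: [0.629, 0.778, 0.002, 0.0]
ft_force: [-21.2, 18.6, 49.0]
grip_width: 0.0
```

Request:
jog_arm([
  [0,0,30],
  [0,0,70],
  [0,0,110],
  [-1,20,145],
  [-3,55,165],
  [-5,96,180],
  [-7,137,190],
  [-9,178,190],
  [-11,219,190],
  [-13,260,190],
  [-15,301,190],
  [-17,342,190],
], turn=[0,0,0,-2,-4,-6,-8,-10,-12,-14,-16,-16], grip=55)

```text
clock: 6.53
position: [0.5592, 0.0584, 0.3019]
ee_rot: [0.732, 0.682, 0.002, 0.001]
ft_force: [0.1, 0.3, 0.4]
grip_width: 0.64
```

Run:
```python
from h import *
np.set_printoptions(precision=4,suppress=True)
o=manip.get_obs();print(o["clock"],o["position"],o["ee_rot"],o["grip_width"],o["ft_force"])
s=manip.camera("scene");t=manip.camera("top")
save(s,"c4",(170,100,290,220),4)
def col(p,box):
    l,tp,r,b=box;q=p["frame"][tp:b,l:r].astype(int);r,g,b=q[...,0],q[...,1],q[...,2]
    y,x=np.nonzero((g>r+40)&(g>b+25));return x.mean()+l,y.mean()+tp,len(x)
a=col(s,(290,210,315,260));b=col(t,(145,172,175,195));print("go",a,b,tri(s,a[:2],t,b[:2]))
D={}
for l in("upper_bush","tab","hinge"):
    D[l]=[manip.pinpoint(p,l)[:2] for p in(s,t)]
    print(l,[[(d["at"],round(d["confidence"],2)) for d in q] for q in D[l]])
    if all(D[l]):print(tri(s,D[l][0][0]["at"],t,D[l][1][0]["at"]))
np.savez("bk.npz",s=s["frame"],t=t["frame"])
```

```text
6.5333 [0.5592 0.0584 0.3019] [0.7317 0.6817 0.0025 0.0006] 0.6402972754891828 [0.0866 0.3031 0.4016]
go (np.float64(301.6651376146789), np.float64(231.69724770642202), 218) (np.float64(nan), np.float64(nan), 0) (array([nan, nan, nan]), [nan, nan])
upper_bush [[([220.8, 155.5], 0.81)], [([321.8, 182.4], 0.58), ([230.9, 249.5], 0.27)]]
(array([ 0.5623, -0.2374,  0.1184]), [0.0006333000841236716, 0.0006333000841236062])
tab [[([206.3, 148.3], 0.64), ([297.5, 279.0], 0.45)], [([346.1, 180.0], 0.74)]]
(array([ 0.5742, -0.3097,  0.1045]), [0.005101716006412987, 0.005101716006413123])
hinge [[([236.3, 171.1], 0.73), ([202.9, 281.7], 0.73)], [([296.9, 189.7], 0.74), ([358.1, 249.9], 0.62)]]
(array([ 0.544 , -0.1721,  0.0975]), [0.00013000384753519378, 0.00013000384753515808])<stdin>:8: RuntimeWarning: Mean of empty slice.
  ret = ret.dtype.type(ret / rcount)
```

View pics/c4.png

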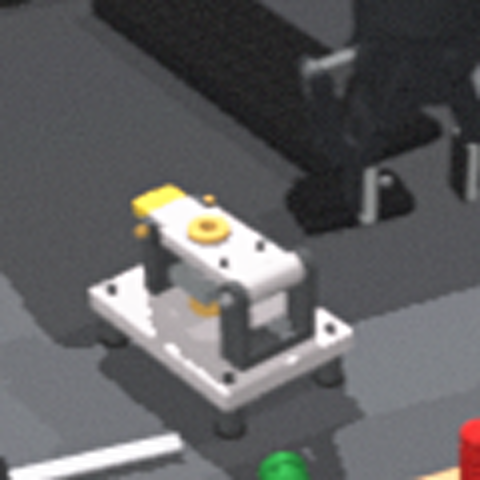

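The leaf is shut: the networks triangulate the upper bushing to (0.5623, -0.2374, 0.1184) m, and its stated height is 0.118. Now over to the GO pin and down.

Request:
jog_arm([
  [-2,40,0],
  [-4,80,0],
  [-6,115,0],
  [-6,130,0],
  [-6,132,-10],
  [-6,132,-45],
  [-6,132,-80],
  [-6,132,-110],
  [-6,132,-135],
  [-6,132,-150],
  [-6,132,-159],
  [-6,132,-160],
], turn=[0,0,0,0,0,0,0,0,0,0,0,0])

```text
clock: 7.93
position: [0.5534, 0.1844, 0.14]
ee_rot: [0.733, 0.681, 0.001, 0.001]
ft_force: [0.5, -0.2, 0.0]
grip_width: 0.644
```

Run:
```python
from h import *
np.set_printoptions(precision=4,suppress=True)
z=np.load("bk.npz");s=manip.camera("scene");t=manip.camera("top");save(s,"c5",(240,140,360,260),4)
o=manip.get_obs();print(o["position"],o["ft_force"])
C={}
for n,p,(l,tp,r,b) in(("s",s,(212,148,230,162)),("t",t,(312,172,332,192))):
    f=z[n][tp:b,l:r].astype(int);m=((f[...,0]-f[...,2]>60)).astype(np.uint8)
    c=max(cv2.findContours(m,0,1)[0],key=cv2.contourArea);x,y,w,h=cv2.boundingRect(c);C[n]=(x+l+(w-1)/2,y+tp+(h-1)/2)
    mm=np.zeros_like(m);cv2.drawContours(mm,[c],0,1,-1);yy,xx=np.nonzero(mm);print(n,C[n],(xx.mean()+l,yy.mean()+tp),w,h)
    C[n]=(xx.mean()+l,yy.mean()+tp)
print(tri(s,C["s"],t,C["t"]),onz(s,C["s"],.117),onz(t,C["t"],.117))
```

```text
[0.5544 0.1855 0.1423] [ 0.4709 -0.3055  0.9232]
s (222.0, 157.0) (np.float64(221.65), np.float64(156.85)) 11 7
t (322.5, 182.5) (np.float64(322.24107142857144), np.float64(182.17857142857142)) 12 12
(array([ 0.5616, -0.2384,  0.1133]), [0.0015582374074563632, 0.0015582374074564935]) [ 0.5627 -0.2321  0.117 ] [ 0.5626 -0.2385  0.117 ]
```

View pics/c5.png

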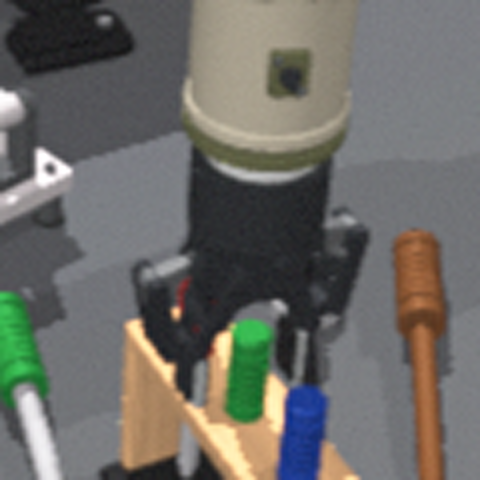

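The fingers straddle the small green handle, but about 4 mm short in y. The tall green look-alike now seems to stand differently, with its top at native (242,215) where it was (260,210). I'll check that before closing.

Run:
```python
from h import *
np.set_printoptions(precision=4,suppress=True)
s=manip.camera("scene");t=manip.camera("top")
a=cv2.resize(np.ascontiguousarray(s["frame"][180:330,200:390]),None,fx=3,fy=3,interpolation=2)
b=cv2.resize(np.ascontiguousarray(t["frame"][100:250,110:220]),None,fx=2,fy=3,interpolation=2)
cv2.imwrite("pics/c6.png",np.hstack([a,b])[:,:,::-1])
o=manip.get_obs();print(o["clock"],o["position"],o["ft_force"])
print(proj(s,o["position"]),proj(s,[.553,.19,.158]))
```

```text
8.1333 [0.5548 0.1863 0.1431] [ 0.6342 -0.3044  0.4055]
[299.1576 236.0994] [301.1037 232.0777]
```

View pics/c6.png

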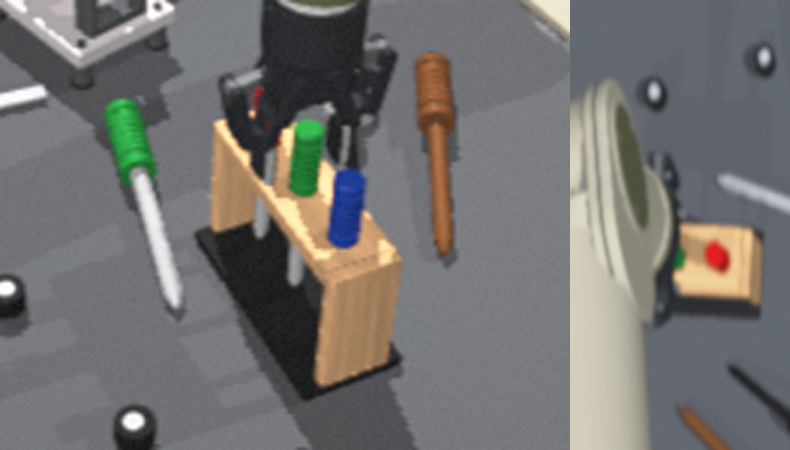

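That settles it. The free-standing look-alikes (tall green, brown, black) toppled by themselves and now lie flat, clear of everything. The specimens, red and blue are undisturbed. I'll correct by 4 mm and close.

Request:
jog_arm([
  [-1,3,-2],
  [-1,4,-2],
  [-1,4,-2],
], turn=[0,0,0])

```text
clock: 8.38
position: [0.5539, 0.1909, 0.1415]
ee_rot: [0.732, 0.681, 0.003, 0.001]
ft_force: [-0.2, 0.1, 0.6]
grip_width: 0.644
```

Request:
jog_arm([
  [0,0,0],
  [0,0,0],
  [0,0,0],
  [0,0,0],
  [0,0,0],
  [0,0,0],
  [0,0,0],
  [0,0,0],
], turn=[0,0,0,0,0,0,0,0], grip=5, grip_force=60)

```text
clock: 9.05
position: [0.5538, 0.1911, 0.1419]
ee_rot: [0.732, 0.682, 0.003, 0.001]
ft_force: [-2.9, 0.5, 5.0]
grip_width: 0.269
```

Gripped at 23 mm on a 24 mm handle. I'll lift straight up.

Request:
jog_arm([
  [0,0,8],
  [0,0,22],
  [0,0,40],
  [0,0,60],
  [0,0,80],
  [0,0,100],
  [0,0,120],
  [0,0,140],
  [0,0,155],
  [0,0,160],
  [0,0,160],
  [0,0,160],
], turn=[0,0,0,0,0,0,0,0,0,0,0,0])

```text
clock: 10.05
position: [0.5536, 0.191, 0.3011]
ee_rot: [0.732, 0.681, 0.003, 0.001]
ft_force: [0.8, 0.2, -2.4]
grip_width: 0.268
```

Request:
jog_arm([
  [0,-20,0],
  [1,-60,0],
  [2,-100,0],
  [3,-140,0],
  [4,-180,0],
  [5,-220,0],
  [6,-260,0],
  [7,-300,0],
  [8,-340,0],
  [9,-375,0],
  [9,-400,0],
  [9,-417,0],
], turn=[0,0,0,0,0,0,0,0,0,0,0,0])

```text
clock: 11.05
position: [0.5611, -0.2296, 0.2996]
ee_rot: [0.733, 0.68, 0.002, 0.0]
ft_force: [-0.1, -0.4, -3.1]
grip_width: 0.266
```

Request:
jog_arm([
  [0,-5,0],
  [0,-5,0],
  [0,-5,0],
  [0,-5,0],
  [0,-5,0],
], turn=[0,0,0,0,0])

```text
clock: 11.47
position: [0.5616, -0.2327, 0.2994]
ee_rot: [0.732, 0.681, 0.002, -0.0]
ft_force: [0.2, 0.3, -2.0]
grip_width: 0.265
```

Run:
```python
from h import *
np.set_printoptions(precision=4,suppress=True)
s=manip.camera("scene");t=manip.camera("top")
o=manip.get_obs();P=o["position"];print(o["clock"],P,o["ee_rot"],o["ft_force"],o["grip_width"])
save(s,"c7",(180,80,270,200),5)
print("expected tip px",proj(s,[P[0],P[1],P[2]+.0187-.14]),"grip",proj(s,[P[0],P[1],P[2]+.0187]),"bush",proj(s,[.5625,-.2385,.118]))
for l in("go_tip","go_shoulder","go_grip","upper_bush","lower_bush"):
    print(l,[(np.round(d["at"],1).tolist(),round(d["confidence"],2)) for d in manip.pinpoint(s,l)[:3]],[(np.round(d["at"],1).tolist(),round(d["confidence"],2)) for d in manip.pinpoint(t,l)[:2]])
```

```text
11.5667 [ 0.5616 -0.2332  0.2997] [0.7325 0.6808 0.0022 0.0002] [-0.049  -1.2766 -1.82  ] 0.26632209847916205
expected tip px [221.2046 138.8013] grip [219.6048  94.5274] bush [220.8085 155.4786]
go_tip [([348.2, 263.9], 0.9), ([259.0, 282.8], 0.8), ([225.6, 143.7], 0.59)] [([167.4, 236.1], 0.91), ([183.1, 160.9], 0.9)]
go_shoulder [([343.3, 220.8], 0.89), ([219.3, 108.3], 0.79), ([315.2, 219.1], 0.7)] [([210.1, 266.3], 0.84), ([232.5, 172.7], 0.75)]
go_grip [([244.0, 227.0], 0.8), ([344.2, 215.2], 0.8), ([312.0, 215.1], 0.76)] [([218.3, 271.4], 0.82), ([340.0, 167.5], 0.65)]
upper_bush [([220.7, 153.7], 0.57), ([286.5, 216.3], 0.2)] [([320.7, 179.4], 0.56)]
lower_bush [([224.3, 174.2], 0.57)] [([313.8, 185.0], 0.74), ([343.9, 176.9], 0.67)]
```

View pics/c7.png

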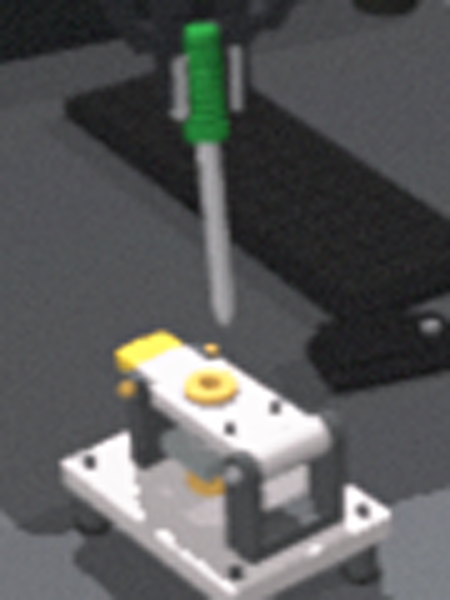

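The pin hangs tilted in the jaws: the tip shows at native (225,144.5), and upright it would be at (221,139). I'll fit the tilt, using the fact that the gauge can only pivot about the jaw axis and slide across the pads.

```bash
cat > fit.py <<'E'
from h import *
from scipy.optimize import least_squares
from scipy.spatial.transform import Rotation as Ro
np.set_printoptions(precision=4,suppress=True)
def fit(s,tip=None,bx=(205,75,235,120)):
    o=manip.get_obs();P=o["position"];R=Ro.from_quat(o["ee_rot"]).as_matrix()
    jaw=R[:,1];n=R[:,0]
    l,tp,r,b=bx;q=s["frame"][tp:b,l:r].astype(int);m=((q[...,1]>q[...,0]+40)&(q[...,1]>q[...,2]+25)).astype(np.uint8)
    c=max(cv2.findContours(m,0,1)[0],key=cv2.contourArea).reshape(-1,2)+[l,tp]
    yy,xx=np.nonzero(m);cen=np.array([xx.mean()+l,yy.mean()+tp])
    top,bot=yy.min()+tp-.5,yy.max()+tp+.5
    G=P-R[:,2]*.0187
    def pts(v):
        d,dz,a=v;ax=Ro.from_rotvec(jaw*a).apply([0,0,1]);g=G+n*d+np.array([0,0,dz]);return g,ax
    def f(v):
        g,ax=pts(v);e=list((proj(s,g)-cen))
        if tip is not None:e+=list(proj(s,g-.14*ax)-tip)
        return np.array(e+[v[0]/.006,v[1]/.006])
    v=least_squares(f,[0,0,0]).x;g,ax=pts(v)
    print("clock",o["clock"],"P",P,"F",o["ft_force"],"w",o["grip_width"]);print("cen",cen,"rows",top,bot,"d,dz,tilt",v,"res",f(v)[:4]);print("grip",g,"tip",g-.14*ax,"shoulder",g-.03*ax,"axis",ax)
    return g,ax
E
python3 - <<'E'
from fit import *
s=manip.camera("scene")
q=s["frame"].astype(int)
for r in range(108,150,3):
    print(r,q[r,214:234].mean(1).astype(int))
fit(s,np.array([225.0,144.5]))
for d in([.01,0,0],[0,.01,0],[0,0,.01]):print(proj(s,np.array([.5625,-.2385,.165])+d)-proj(s,[.5625,-.2385,.165]))
E
```

```text
108 [ 33  35  37  41  62 100 136 141 134 100  42  36  34  34  32  38  35  39
  37  38]
111 [ 31  35  33  33  49 126 167 162 152 119  64  37  32  31  37  33  35  40
  38  39]
114 [ 24  31  35  33  38  77 134 161 156 127  73  38  34  39  38  31  33  34
  34  36]
117 [ 28  30  31  33  30  67 130 166 159 143 104  44  33  35  38  36  41  37
  38  33]
120 [ 76  58  45  31  24  44 115 163 161 147 113  52  33  30  41  36  32  36
  32  36]
123 [ 76  75  75  74  73  63  92 142 161 152 121  66  32  28  37  34  35  39
  38  41]
126 [ 82  78  73  74  71  75  92 135 165 155 132  86  35  30  31  32  31  35
  34  34]
129 [ 85  84  83  84  83  80  85 128 159 157 148 115  74  63  43  30  26  31
  33  32]
132 [ 86  84  86  83  85  85  87 117 154 161 150 124  86  71  73  72  74  61
  41  29]
135 [ 85  84  85  85  84  84  84 101 139 167 154 134 102  82  81  76  75  72
  72  74]
138 [ 83  85  86  85  85  82  83  91 131 165 160 142 116  83  86  84  87  82
  80  75]
141 [ 85  84  84  83  84  84  82  88 129 161 162 145 119  87  86  86  85  85
  84  83]
144 [ 84  82  87  84  86  85  85  86  87 103 119 110  86  87  83  86  83  85
  85  85]
147 [165 110  82  78  84  85  81  83  83  84  85  88  84  84  87  84  83  86
  87  82]
clock 12.1167 P [ 0.5611 -0.2346  0.2996] F [-0.7126  0.1917 -1.8905] w 0.2661838925894011
cen [220.5058  95.8953] rows 83.5 107.5 d,dz,tilt [ 0.0031 -0.0032  0.2189] res [-0.5174 -0.0311  0.2226 -0.2518]
grip [ 0.5613 -0.2315  0.3151] tip [ 0.5636 -0.2012  0.1784] shoulder [ 0.5618 -0.225   0.2858] axis [-0.0162 -0.2165  0.9761]
[-3.1504  0.8165]
[1.4244 1.6386]
[-0.1108 -2.9456]
```

Fitted tilt is about 0.22 rad, with the tip about 33 mm toward +y of the gripper. I can't tilt the tool. So I'll put the tip a little way into the upper bushing, then move the gripper back in -y while lowering, so the pin pivots upright in the pads. First, bring the tip just above the bushing.

Request:
jog_arm([
  [0,-6,0],
  [0,-12,0],
  [0,-18,0],
  [-1,-24,-4],
  [-1,-30,-10],
  [-1,-35,-18],
  [-1,-36,-26],
  [-1,-36,-34],
  [-1,-36,-41],
  [-1,-36,-46],
  [-1,-36,-46],
  [-1,-36,-46],
], turn=[0,0,0,0,0,0,0,0,0,0,0,0])

```text
clock: 13.12
position: [0.5602, -0.2702, 0.2534]
ee_rot: [0.733, 0.68, 0.002, 0.0]
ft_force: [0.8, 0.2, -1.5]
grip_width: 0.268
```

Run:
```python
from fit import *
s=manip.camera("scene");save(s,"c8",(180,90,260,190),6)
q=s["frame"].astype(int)
for r in range(140,166,2): print(r,q[r,210:234].mean(1).astype(int))
fit(s,None,(195,75,235,130))
```

```text
140 [ 88  86  86  88  85  87  89 134 167 162 145 116  85  84  87  85  86  84
  85  86  86  87  88  83]
142 [ 87  85  85  87  87  87  89 119 155 164 150 122  89  84  85  87  85  88
  86  86  87  87  88  87]
144 [ 85  85  86  85  89  84  86 108 145 162 151 127  94  88  86  86  87  84
  85  87  87  85  86  86]
146 [105 139 153 122  94  83  81 103 142 164 156 129  94  84  85  87  84  87
  84  86  85  88  87  84]
148 [205 205 205 203 206 197 132 106 137 164 156 137 112  89  85  83  85  87
  84  86  82  85  85  86]
150 [204 210 224 245 253 253 254 254 245 201 154 131 123 112  88  82  85  84
  87  89  88  85  86  84]
152 [253 253 253 252 252 252 252 252 253 250 247 247 246 255 245 169 105  84
  86  85  86  85  85  88]
154 [254 253 252 252 252 251 252 250 241 227 221 219 219 224 226 230 246 241
 174 107  83  82  85  87]
156 [188 235 251 252 252 253 249 218 211 194 139 130 138 153 192 211 213 236
 251 255 243 171 106  86]
158 [160 226 247 252 251 250 234 195 210 215 201 160 188 209 210 200 164 182
 242 253 254 255 255 252]
160 [128 173 176 199 236 250 249 229 184 162 152 148 144 146 147 168 200 240
 253 252 252 253 254 245]
162 [ 63  81 109 148 171 186 214 239 252 254 240 193 190 195 235 254 254 253
 252 252 252 252 253 235]
164 [ 59  59  56  65  84 126 158 174 183 209 212 193 193 193 204 196 205 247
 253 252 252 252 252 252]
clock 13.1667 P [ 0.5603 -0.2704  0.2539] F [-0.1427 -0.1993 -2.7641] w 0.26043391885674616
cen [215.9222 105.6647] rows 93.5 117.5 d,dz,tilt [ 0.0031 -0.0032  0.    ] res [-0.3742 -0.2654  0.5111 -0.5374]
grip [ 0.5605 -0.2674  0.2694] tip [ 0.5605 -0.2674  0.1294] shoulder [ 0.5605 -0.2674  0.2394] axis [0. 0. 1.]
```

View pics/c8.png

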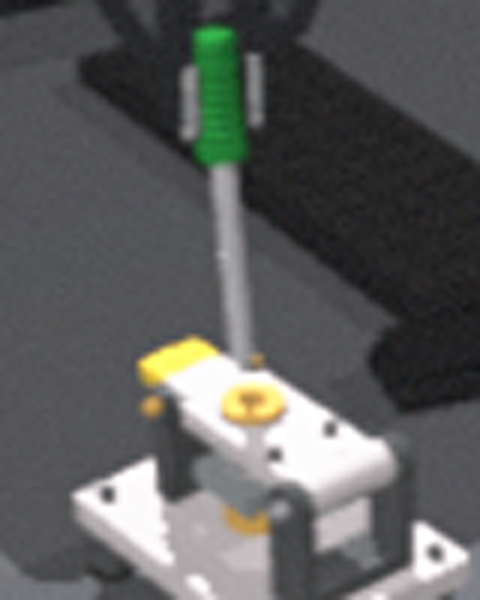

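The tip ends right at the leaf's far edge, at native (220.5,151), so I can't tell yet whether it is in front of the leaf or behind it. I'll lower it a few millimetres and look at the dark tip against the white leaf.

Request:
jog_arm([
  [0,0,-2],
  [0,0,-4],
  [0,0,-6],
  [0,0,-6],
], turn=[0,0,0,0])

```text
clock: 13.5
position: [0.5602, -0.2703, 0.2475]
ee_rot: [0.733, 0.68, 0.002, 0.0]
ft_force: [-0.1, -0.1, -1.5]
grip_width: 0.265
```

Run:
```python
from fit import *
s=manip.camera("scene")
q=s["frame"].astype(int)
for r in range(146,164,1): print(r,q[r,210:234,2])
o=fit(s,np.array([220.7,153.5]),(195,75,235,130))
t=manip.camera("top");f=t["frame"].astype(int)
np.save("pre.npy",s["frame"])
```

```text
146 [ 88  92  90  88  90  89  91 110 148 167 154 130 100  90  87  90  90  90
  88  91  89  89  87  91]
147 [ 96 104 106  99  92  86  84 102 147 167 157 130  97  89  91  90  87  90
  88  88  89  91  86  90]
148 [107 108 106 104 110 105 102 108 139 166 156 137 108  90  89  90  88  85
  91  86  88  91  88  89]
149 [108 104 107 130 170 195 214 211 173 168 159 143 114  93  88  87  85  90
  92  88  87  89  88  90]
150 [107 125 171 234 255 255 255 255 239 180 159 140 107  83  86  87  87  86
  88  89  86  88  89  90]
151 [167 233 255 255 255 253 253 254 248 206 159 137 121 139 134  97  86  90
  89  89  89  89  89  89]
152 [255 255 254 253 252 252 252 253 248 208 160 170 235 255 245 170 104  89
  83  89  89  89  86  89]
153 [255 253 252 252 252 252 253 254 255 237 172 178 227 245 248 238 203 139
  93  89  88  85  90  88]
154 [255 253 253 252 252 252 253 248 222 171 145 147 160 168 177 188 234 240
 173 108  89  87  89  86]
155 [234 251 252 252 252 253 250 211 156 126  99  97  99 107 129 146 185 240
 249 211 141  91  84  87]
156 [191 235 251 253 253 254 241 157 131 112  80  75  78  82 111 137 1
[... 383 characters left out ...]
135 107 100  98 109 119 158 198 242
 254 253 253 253 254 244]
161 [ 91 131 160 173 189 224 249 255 253 235 191 176 177 183 200 238 254 254
 253 252 252 253 253 233]
162 [ 66  77 110 148 172 181 213 240 253 255 240 196 195 232 255 255 255 253
 252 252 253 253 252 236]
163 [ 62  63  72  98 140 170 181 191 226 250 243 198 192 210 245 255 255 254
 253 253 253 252 253 253]
clock 13.55 P [ 0.5602 -0.2703  0.2477] F [ 0.5707  0.5848 -2.1964] w 0.2627015448324706
cen [216.0503 107.3019] rows 95.5 118.5 d,dz,tilt [ 0.0027 -0.003   0.2238] res [-0.4347 -0.0583  0.2048 -0.2182]
grip [ 0.5604 -0.2677  0.2634] tip [ 0.5627 -0.2367  0.1269] shoulder [ 0.5609 -0.2611  0.2341] axis [-0.0165 -0.2213  0.9751]
```

Now the tip is clearly in front of the leaf, at native (220.3,153.5), and the rim centre is at (221.5,156.5). That calls for a shift of about (-1.5,+2.5) mm, then down into the mouth while watching the force.

Request:
jog_arm([
  [-1,2,0],
  [-1.5,2.5,-2],
  [-1.5,2.5,-5],
  [-1.5,2.5,-8],
  [-1.5,2.5,-11],
  [-1.5,2.5,-14],
  [-1.5,2.5,-15],
  [-1.5,2.5,-15],
], turn=[0,0,0,0,0,0,0,0])

```text
clock: 14.27
position: [0.5587, -0.2676, 0.2324]
ee_rot: [0.733, 0.68, 0.002, -0.0]
ft_force: [0.2, 1.1, -2.0]
grip_width: 0.268
```

Run:
```python
from fit import *
s=manip.camera("scene")
q=s["frame"].astype(int)
for r in range(148,164,1): print(r,q[r,210:234,2])
fit(s,None,(195,75,235,130))
```

```text
148 [107 109 109 107 109 108 104 106 122 159 165 152 126  94  89  92  88  89
  89  89  92  88  90  88]
149 [109 107 110 129 171 194 213 209 167 163 165 157 127  93  88  88  88  89
  90  88  91  92  88  89]
150 [111 124 171 236 255 255 255 255 246 203 169 156 127  99  91  86  88  87
  90  90  91  89  88  88]
151 [166 234 255 255 255 254 253 254 249 212 170 158 134 133 134  98  88  91
  90  88  91  89  88  88]
152 [255 255 254 253 253 252 253 253 248 208 172 160 166 230 244 174 106  90
  83  91  88  89  89  90]
153 [255 253 252 252 252 252 253 254 251 223 174 158 152 217 248 239 204 143
  99  86  86  87  93  88]
154 [255 254 253 252 252 252 253 249 216 175 169 164 146 155 178 190 233 241
 174 109  89  86  91  88]
155 [235 252 253 252 253 254 250 211 153 148 168 165 145 125 131 147 185 241
 250 213 140  97  87  86]
156 [193 236 251 253 253 255 243 155 127 127 144 157 136 100 114 138 147 211
 252 255 244 174 107  84]
157 [208 251 254 252 252 252 233 138 137 126 126 141 123  93 124 135 126 190
 249 255 255 252 213 145]
158 [156 224 245 252 252 252 228 131 133 140 125 101  95  93 113 117 1
[... 165 characters left out ...]
251 232 174 136 106 102  98 109 121 160 200 244
 254 253 253 253 254 246]
161 [ 92 132 158 176 188 226 249 255 253 236 190 178 179 179 194 239 255 254
 253 252 252 253 254 235]
162 [ 66  79 112 150 171 187 208 242 253 255 241 195 189 197 234 255 255 254
 253 253 253 253 253 235]
163 [ 63  62  72  99 143 172 178 196 227 250 244 207 193 194 213 245 255 254
 253 253 253 253 253 253]
clock 14.3167 P [ 0.5587 -0.2677  0.2326] F [ 0.5645  0.6134 -1.8314] w 0.2667253759099876
cen [217.1307 112.3137] rows 100.5 123.5 d,dz,tilt [ 0.0029 -0.0024  0.    ] res [-0.4271 -0.1963  0.487  -0.4015]
grip [ 0.5589 -0.2648  0.2489] tip [ 0.5589 -0.2648  0.1089] shoulder [ 0.5589 -0.2648  0.2189] axis [0. 0. 1.]
```

No force, and the tip shows inside the bore at native (221,157.5). I'll ease the grip to 30 N, go slightly deeper, and bring the gripper +y so the bore wall straightens the pin.

Request:
jog_arm([
  [0,1,-2],
  [0,3,-4],
  [0.5,6,-6],
  [0.5,9,-6],
  [1,12,-6],
  [1,15,-7],
  [1,18,-7],
  [1.5,20,-8],
  [1.5,22,-8],
  [1.5,24,-9],
  [1.5,24,-9],
  [1.5,24,-9],
], turn=[0,0,0,0,0,0,0,0,0,0,0,0], grip_force=30)

```text
clock: 15.32
position: [0.5603, -0.2432, 0.2235]
ee_rot: [0.733, 0.68, 0.002, -0.0]
ft_force: [-0.3, -1.7, -0.7]
grip_width: 0.258
```

Run:
```python
from fit import *
s=manip.camera("scene")
save(s,"c9",(190,90,250,180),6)
fit(s,None,(195,75,235,140))
```

```text
clock 15.3667 P [ 0.5603 -0.2432  0.2235] F [ 0.1354 -3.0005 -1.0887] w 0.2673118097601823
cen [220.1987 118.8212] rows 107.5 130.5 d,dz,tilt [ 0.0027 -0.0019  0.    ] res [-0.4039 -0.1551  0.4435 -0.3193]
grip [ 0.5605 -0.2406  0.2402] tip [ 0.5605 -0.2406  0.1002] shoulder [ 0.5605 -0.2406  0.2102] axis [0. 0. 1.]
```

View pics/c9.png

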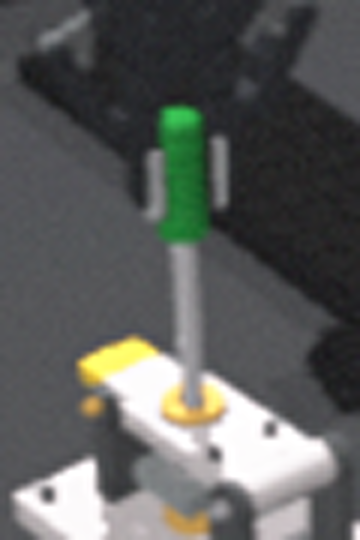

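The pin stands upright in the upper bushing, shoulder at native (221,130) and rim crossing at (222,156). Now lower to just above the lower bushing.

Request:
jog_arm([
  [0.5,0,-4],
  [0.5,0,-8],
  [1,0,-12],
  [1,0,-16],
  [1,0,-20],
  [1,0,-24],
  [1,0,-28],
  [1,0,-32],
  [1,0,-36],
  [1,0,-38],
  [1,0,-38],
], turn=[0,0,0,0,0,0,0,0,0,0,0])

```text
clock: 16.28
position: [0.5612, -0.2428, 0.1847]
ee_rot: [0.733, 0.68, 0.002, -0.001]
ft_force: [-0.4, -2.0, -2.4]
grip_width: 0.271
```

Request:
jog_arm([
  [0,0,-3],
  [0,0,-6],
  [0,0,-9],
  [0,0,-12],
  [0,0,-15],
  [0,0,-18],
  [0,0,-20],
  [0,0,-20],
], turn=[0,0,0,0,0,0,0,0])

```text
clock: 16.95
position: [0.5612, -0.2427, 0.1648]
ee_rot: [0.733, 0.68, 0.002, -0.001]
ft_force: [-1.4, -0.9, 1.4]
grip_width: 0.268
```

Run:
```python
from fit import *
s=manip.camera("scene")
g,ax=fit(s,None,(195,75,235,160))
f=s["frame"].astype(int)
for r in range(136,164,2):print(r,f[r,212:234,2])
```

```text
clock 17.0 P [ 0.5611 -0.2427  0.1647] F [-1.2253  0.0334  0.7867] w 0.26780597703084297
cen [220.473  136.7432] rows 125.5 147.5 d,dz,tilt [ 0.0021 -0.0018  0.    ] res [-0.2783 -0.1558  0.353  -0.2965]
grip [ 0.5613 -0.2407  0.1817] tip [ 0.5613 -0.2407  0.0417] shoulder [ 0.5613 -0.2407  0.1517] axis [0. 0. 1.]
136 [ 53  42  47 109 149 120  58  56  55  50  41  37  41  72 119 119  68  63
  77  79  78  80]
138 [ 54  45  53 109 147 121  63  51  55  52  49  44  36  56 110 119  69  67
  86  89  86  79]
140 [ 75  48  46  94 133 116  66  55  52  48  48  38  37  57 112 133 101  88
  85  91  88  90]
142 [ 85  73  60  93 135 120  69  53  49  52  52  40  43  56  85 101  94  90
  90  88  89  92]
144 [ 91  92  92 105 107  83  52  54  53  51  49  47  55  77  88  89  90  88
  92  92  88  91]
146 [91 91 87 86 81 62 52 51 49 49 47 47 61 82 90 89 90 92 90 90 89 89]
148 [112 105 108 109 107 100 102 119 128 130 127 102  88  90  90  92  88  88
  90  89  88  89]
150 [172 236 255 255 255 255 245 195 163 156 136 109  90  90  86  90  89  89
  92  93  88  88]
152 [255 253 253 253 252 253 255 241 170 155 153 222 244 172 107  90  87  91
  90  92  89  90]
154 [253 253 252 253 254 250 221 180 161 157 144 156 176 191 236 242 176 108
  87  87  88  91]
156 [251 253 253 255 243 155 129 134 150 159 148 121 116 137 147 210 252 255
 243 175 105  88]
158 [247 252 252 252 230 128 134 141 129 105  98  96 113 117  97 167 244 254
 254 255 255 248]
160 [180 199 235 251 252 232 173 137 108  99  98 111 124 160 201 243 254 253
 253 253 254 247]
162 [109 151 173 182 212 242 253 255 255 240 198 192 198 241 255 254 254 253
 253 253 253 235]
```

The gauge hasn't slipped (dz stays at -1.8 mm), the forces are small, and the tip is at about z 42 mm, inside the lower bushing. I'll lower the last 21 mm.

Request:
jog_arm([
  [0,0,-3],
  [0,0,-6],
  [0,0,-9],
  [0,0,-12],
  [0,0,-15],
  [0,0,-18],
  [0,0,-20],
  [0,0,-21],
  [0,0,-21],
  [0,0,-21],
], turn=[0,0,0,0,0,0,0,0,0,0])

```text
clock: 17.83
position: [0.5624, -0.2409, 0.1461]
ee_rot: [0.732, 0.681, 0.004, -0.001]
ft_force: [-8.2, 10.9, 23.4]
grip_width: 0.264
```

Run:
```python
from fit import *
s=manip.camera("scene");t=manip.camera("top")
g,ax=fit(s,None,(195,75,235,175))
print("shoulder px exp",proj(s,g-[0,0,.03]),"bush",proj(s,[.5625,-.2385,.118]))
for l in("tab","hinge","upper_bush","go_shoulder","go_tip"):
    print(l,[(np.round(d["at"],1).tolist(),round(d["confidence"],2)) for d in manip.pinpoint(s,l)[:3]])
a=cv2.resize(np.ascontiguousarray(s["frame"][110:200,180:270]),None,fx=5,fy=5,interpolation=2)
cv2.imwrite("pics/c10.png",a[:,:,::-1])
```

```text
clock 17.9333 P [ 0.5624 -0.2409  0.1461] F [-9.3875 10.1172 24.2759] w 0.27107026495880265
cen [220.6377 142.0217] rows 131.5 153.5 d,dz,tilt [ 0.0018 -0.0004  0.    ] res [-0.4017 -0.0183  0.3042 -0.0589]
grip [ 0.5624 -0.2392  0.1645] tip [ 0.5624 -0.2392  0.0245] shoulder [ 0.5624 -0.2392  0.1345] axis [0. 0. 1.]
shoulder px exp [220.5634 150.6849] bush [220.8085 155.4786]
tab [([206.9, 151.2], 0.68)]
hinge [([239.7, 169.0], 0.68)]
upper_bush [([220.5, 155.9], 0.95), ([220.1, 143.2], 0.67), ([288.1, 216.4], 0.36)]
go_shoulder [([342.3, 219.5], 0.8), ([248.4, 239.1], 0.71), ([219.3, 149.7], 0.66)]
go_tip [([260.8, 282.8], 0.88), ([348.9, 263.3], 0.71), ([287.6, 216.0], 0.62)]
```

View pics/c10.png

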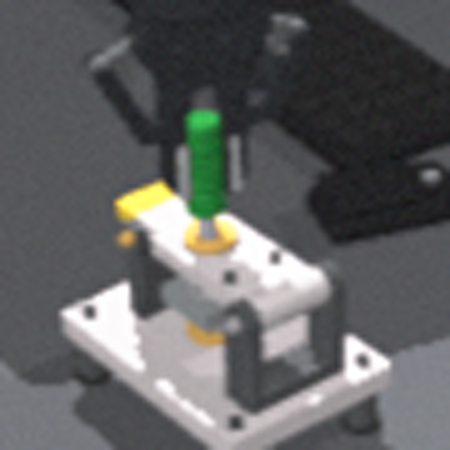

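The shoulder is clear above the rim: handle bottom at row 153.5, while the network puts the rim centre at row 156. But the wrist shows 24 N up and 10 N sideways, so the pin is wedging. I'll give way in the direction of the push and ease up slightly.

Request:
jog_arm([
  [0,0.5,1],
  [0,1,2],
  [0,1.5,2],
  [0,1.5,2],
  [0,1.5,2],
], turn=[0,0,0,0,0])

```text
clock: 18.6
position: [0.5619, -0.24, 0.1478]
ee_rot: [0.732, 0.681, 0.003, -0.001]
ft_force: [-3.0, -3.5, -3.2]
grip_width: 0.268
```

Request:
jog_arm([
  [-0.5,-0.3,-1],
  [-0.7,-0.3,-2],
  [-0.7,-0.3,-3],
  [-0.7,-0.3,-4],
  [-0.7,-0.3,-5],
  [-0.7,-0.3,-5],
  [-0.7,-0.3,-5],
], turn=[0,0,0,0,0,0,0])

```text
clock: 19.18
position: [0.5617, -0.2401, 0.1435]
ee_rot: [0.732, 0.681, 0.004, -0.001]
ft_force: [-3.5, -0.6, 4.7]
grip_width: 0.267
```

Run:
```python
from fit import *
s=manip.camera("scene")
g,ax=fit(s,None,(195,75,235,175))
f=s["frame"].astype(int)
for r in range(150,162):print(r,f[r,212:232,0],f[r,216:226,1])
for z in(.125,.130,.135):
    S=np.array([.562,-.2395,z]);v=s["pose"][:3,3]-S;v[2]=0;v/=np.linalg.norm(v);print(z,"near edge row",proj(s,S+v*.012))
```

```text
clock 19.2333 P [ 0.5617 -0.2401  0.1435] F [-4.0201 -0.466   5.6579] w 0.2681662915190912
cen [221.1805 142.9173] rows 132.5 154.5 d,dz,tilt [ 0.0023 -0.0003  0.    ] res [-0.5325 -0.0081  0.387  -0.049 ]
grip [ 0.5618 -0.2379  0.1619] tip [ 0.5618 -0.2379  0.0219] shoulder [ 0.5618 -0.2379  0.1319] axis [0. 0. 1.]
150 [255 255 255 252 202 139  89  40  37  35  29  25  36  61  87  89  87  88
  87  88] [197 140 112 118 129 124 114 102  98  87]
151 [254 254 255 255 247 157  60  33  34  36  33  27  33  63  82  85  85  87
  86  88] [243 173 126 130 126 123 120 109 100  90]
152 [254 254 254 255 254 196  65  29  33  34  30  25  45  85 104  87  86  83
  83  88] [251 210 132 125 128 124 117 103 103 107]
153 [254 254 254 254 255 240 132  73  37  34  39  92 156 217 219 148  95  85
  83  86] [254 239 165 131 124 121 111 121 159 209]
154 [254 254 253 254 255 255 255 207 100  79 108 242 255 255 255 251 179 107
  84  84] [253 253 240 193 141 133 134 200 248 250]
155 [254 254 254 254 254 255 255 250 172 146 146 229 255 255 255 255 255 221
 146  95] [252 248 242 221 169 151 146 187 241 251]
156 [253
[... 184 characters left out ...]
5 246 252 255
 255 255] [245 233 225 169 147 147 143 140 168 224]
158 [249 253 252 252 245 243 245 212 208 210 207 206 212 222 212 209 247 254
 255 255] [235 211 205 165 164 168 165 163 166 173]
159 [219 245 253 253 239 209 218 218 224 222 221 212 198 180 178 233 255 254
 254 255] [234 178 173 171 177 174 172 165 156 143]
160 [187 205 236 252 252 237 198 187 193 194 192 183 175 183 200 242 255 255
 254 254] [250 232 183 161 160 156 155 154 152 165]
161 [166 182 197 230 252 255 241 193 194 197 196 195 197 202 203 222 250 255
 255 255] [249 255 238 186 184 186 183 184 187 193]
0.125 near edge row [220.833  155.5285]
0.13 near edge row [220.7794 154.1037]
0.135 near edge row [220.7256 152.6728]
```

Shoulder is at about z 0.131 and tip at about 0.021, inside the allowed windows, with the wrist force at 6–7 N. One last check of the leaf and bystanders against the earlier frame, then hand in.

Run:
```python
from fit import *
s=manip.camera("scene");b=np.load("bk.npz")["s"]
def yel(f):
    q=f[135:165,195:220].astype(int);y,x=np.nonzero((q[...,0]>q[...,2]+70)&(q[...,1]>q[...,2]+60));return x.mean()+195,y.mean()+135,len(x)
print("tab",yel(b),yel(s["frame"]))
f=s["frame"].astype(int)
for n,(l,t,r,bb),m in(("red",(275,195,300,235),0),("blue",(305,230,330,265),2)):
    q=f[t:bb,l:r];k=[i for i in range(3) if i!=m];y,x=np.nonzero((q[...,m]>q[...,k[0]]+60)&(q[...,m]>q[...,k[1]]+40));print(n,x.mean()+l,y.mean()+t,len(x))
for n in("caliper","specimen_a","ring_gauge","mouse"):print(n,[np.round(d["at"],0).tolist() for d in manip.pinpoint(s,n)[:2]])
o=manip.get_obs();print(o["ft_force"],o["joint_velocities"].round(3))
if abs(yel(b)[1]-yel(s["frame"])[1])<1: manip.hand_in();print("handed in")
```

```text
tab (np.float64(210.26760563380282), np.float64(151.19718309859155), 71) (np.float64(210.14492753623188), np.float64(151.30434782608697), 69)
red 288.86008230452677 217.00411522633743 243
blue 315.0974576271186 248.45762711864407 236
caliper [[175.0, 222.0], [313.0, 246.0]]
specimen_a [[296.0, 279.0], [243.0, 325.0]]
ring_gauge []
mouse [[258.0, 152.0]]
[-4.1975 -0.594   5.3531] [-0.    -0.002  0.     0.001  0.     0.001  0.001]
the job is handed in; nothing more can be done
handed in
```

I pushed the leaf down into its catch and lowered the small green GO pin from the middle hole of the stand through both bushings. The job is handed in with the gripper still holding the gauge at about 30 N; no verdict was reported.

**Last checks**
- **Leaf:** the tab is within 0.2 pixel of where it was right after shutting.
- **Gauge:** the tip is at about 21 mm and the shoulder at about 131 mm above the bench (limits: below 28, above 119.5). The axis is within about 2 mm of the bushings.
- **Tilt:** I did not measure it at the end. It showed upright in the upper bushing, and the two bores limit it to roughly 0.03 rad.
- **Force:** the wrist reads about 7 N, and the arm is still.
- **Other things:** the red and blue gauges are within a pixel of their start, and the caliper, mouse and one specimen look in place. The network did not report the ring gauge, and I did not check the second specimen at the end.

**What went wrong or disagreed**
- **Pin tilt:** the pin had tilted about 0.22 rad in the jaws by the time it was over the fixture. I straightened it against the upper bushing's wall.
- **Wedging:** near the bottom the pin wedged at about 24 N. A small retreat and sideways shift cleared it.
- **Camera offset:** the two cameras disagreed by 3 mm or more on the bushing position. I followed the scene camera, which also saw the pin.
- **Toppled look-alikes:** the free-standing tall green, brown and black look-alikes fell over early in the run. The arm had not been seen near them, and nothing else appeared to be disturbed.

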